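# Load the tub tray, slide it under the riser and park the rolling pin

## Robot

A 6-joint arm with a two-finger parallel gripper is mounted at the origin on the work surface. World frame = base frame: x ahead of the robot, y to its left, z up, the work surface at z = 0. Lengths are in m, angles in rad, forces in N, time in s.
With the tool pointing down it reaches from about 0.425 to 0.95 m from the base axis. Payload 3.5 kg.
Tool frame: the origin (TCP) lies at the very end of the fingers, on their centre line; the grasp point (between the pads) lies 19 mm behind it (grip_depth is the distance from the TCP to the grasp point, in m); x points along the fingers, z is the direction in which the jaws open and shut, and the axes are right-handed (so a half turn about x gives the same grasp; the last joint's range is limited). The gripper opens to 85 mm and grips with 20 to 120 N. Pads are 22 mm wide; open, the fingers measure 114 mm over their backs; the gripper's body (76 mm by 85 mm) begins 54 mm behind the grasp point. The pads swing forward as they close: fully open they stand 13 mm farther back than shut.
Start: joints at [-1.279, 0.286, 1.577, -0, 1.279, -0.15], TCP at [0.289, -0.61, 0.231] pointing down, gripper open.
Joint ranges: [-2.77, 2.77], [-0.9, 2.22], [0.21, 2.48], [-1.53, 4.67], [0.24, 2.81], [-2.84, 2.84]. Speed limits (rad/s): [2.79, 2.79, 3.14, 3.14, 3.14, 3.14].

## Interface

Orientations are given as a unit quaternion [x, y, z, w].
In Python, from plant import get_state, read_camera, calibration, sign_off, recognise, grip_depth gives the robot as it stands. The module is installed in compiled form; this text tells all that it offers.
- The arm moves only by the tool servo_tool, never from a script. Its argument "deltas" is a list that holds one entry, the list of rows, each a list of 4 numbers: the shift along the world's x, y, z scaled (see below), then the turn about the world's z scaled (see below). In form: [[[tx, ty, tz, spin], ...]]. A call has exactly 5 rows; each row is the pose to reach, as a shift and turn from the pose commanded when the call began; what a row does not reach only later rows make up. The controller multiplies each number of a shift by 10 cm and each number of a turn by 90 degrees. A row lasts 1/10 s, in which the tool goes at most 50 mm and 8.59 degrees, less where a joint would pass 70% of its speed; a pose out of reach is approached as far as the arm can. A call with a number of a shift or a turn outside -1 to 1 is refused whole. A call with a gripper value outside its range is refused whole. "claw" is the gripper's target within -1 to 1 (fully open at 1, half-way at 0, shut at -1), set as the call begins (left out, the last holds). The fingers move at their own pace and stop on an object; "force" is the grip in N (left out, the last holds). Time passes only in rows, so rows that repeat a pose let the fingers close, or fill a call up. It gives the time, the measured TCP pose, the force and the opening at its end, in the units of the state.
- get_state(): the state, without advancing time (a new reading comes with each control period).
- read_camera(name): name is "scene" or "top"; returns the picture (384x512x3 uint8, blue, green, red); there is no depth.
- calibration(name): a dict with "intrinsics" (3x3 intrinsics, pixels), "R" (3x3) and "t" (3): a world point X has camera coordinates R X + t. Camera axes: x right, y down, z forward; pixel columns grow to the right and rows downward; lengths in m; the calibration is good to about 2 mm. A picture is of the moment at which its call begins. calibration takes no time and is no camera call.
- sign_off(): hands the job in, once; it reports no verdict.
Trained networks look in the newest picture that a camera, given by its name, has taken for a name from the list of things; names that differ only in an ending like _2 or _b are one class to them, and where a whole thing is asked for, a point or a joint stands for the part that bears it (a point fixed in the world has none). Each returns a list of dicts, best first, with "p" (0 to 1); they miss things now and then, are a little off and sometimes report something else, mostly with a low value. They report only what shows in the picture. A call takes as long as a camera call. They do not tell look-alikes from the thing itself.
- recognise(camera, query): "at" ([x, y, z] in m, in world coordinates, good to about 4 mm: the middle of the surface that is visible of it).
The state is a dict: "time": time; "qpos": joint angles; "dq": joint speeds; "joint_efforts": joint torques, N m; "eef_pos": TCP position; "tcp_rot": TCP orientation; "contact_force": force on the tool from outside, world axes, zero at the start; "wrist_torque": the same for the moment, N m; "opening": opening from 0.0 (shut) to 1.0 (fully open).
Only numpy, scipy, OpenCV 4.12 (cv2) and the standard library are available. Lean on these libraries where they do the work, as an engineer would, in place of code of your own. Each camera call takes 0.05 s, during which the arm holds its last target. There are 200 camera calls.

## Task

Tidy up after making tortillas: stand every lidded tub upright inside the blue tray, then, keeping the tray down on the shelf, slide it by its orange grip under the plywood riser until it is fully home against the stop rail, with nothing striking the riser's board. Also roll the rolling pin, without picking it up, until it rests along the middle of the yellow strip, and leave the other kitchen things where they stand.

Things in the scene. Friction and masses are not known exactly. Their poses are not given: they have to be found in the camera images.
- tub0: small square-cornered food tub, white with a red snap lid, 54 (own x) x 46 (own y) x 36 mm tall, closed and stiff, about 90 g; origin at the centre of its underside, z up. May be absent (then its reading is None)
- tub1: small square-cornered food tub, white with a green snap lid, 54 (own x) x 46 (own y) x 36 mm tall, closed and stiff, about 90 g; origin at the centre of its underside, z up. May be absent (then its reading is None)
- tub2: small square-cornered food tub, white with a yellow snap lid, 54 (own x) x 46 (own y) x 36 mm tall, closed and stiff, about 90 g; origin at the centre of its underside, z up. May be absent (then its reading is None)
- tub3: small square-cornered food tub, white with a white snap lid, 54 (own x) x 46 (own y) x 36 mm tall, closed and stiff, about 90 g; origin at the centre of its underside, z up. May be absent (then its reading is None)
- tray: low blue tray, 130 (own x) x 250 (own y) mm outside, about 450 g empty; floor 4 mm thick, walls 4 mm thick and 20 mm high (inside 122 x 242 mm). Origin at the centre of its underside, z up; the +x end goes in first, the orange grip stands before the -x wall. Four tubs fit side by side along own y, their 54 mm side along own x
- tray_grip (a point): grasp point on the tray's upright orange grip, at the tray's own x = -97 mm, y = 0, 68 mm above the shelf; axes as the tray's. The grip is 30 mm long (x) and 14 mm thick (y), rises to 85 mm, and a low foot (18 mm high) joins it to the tray
- riser: fixed plywood riser, a low bridge 160 mm deep (own x), 308 mm wide (own y). Origin at the centre of its footprint on the shelf, z up; open front towards the robot, the tray goes in along own +x. Side panels 14 mm thick, 280 mm clear between them. A dark stop rail 18 mm high lies across the back, its face at own x = +57 mm; against it the tray's origin is at own x = -8 mm
- riser_front (a point): middle of the lower front edge of the riser's board, the edge that overhangs: riser's own x = -80 mm, 60 mm above the shelf. With the tray home its grip stands about 10 mm outside this edge
- riser_board: the riser's board, the overhang itself: plywood 160 x 308 x 12 mm, underside 60 mm and top 72 mm above the shelf; same origin and axes as the riser
- pin: wooden rolling pin lying on the shelf: barrel 40 mm in diameter and 180 mm long, with slim handles (244 mm over all), about 250 g. Origin at the middle of its axis (20 mm above the shelf when it lies there), own x along its axis; own y and z turn as it rolls. It rolls freely but stops within a few millimetres when pushed slowly and left
- strip: yellow parking strip printed on the vinyl, 240 mm long (own x) and 30 mm wide (own y), flat; origin at its centre. The pin lies to the strip's own +y side at the start, nearly parallel to it
- salt_pig: white ceramic salt pig, 84 mm wide, 100 mm tall, standing on the back of the riser's board; origin under its centre. Bystander
- box_stack: stack of three lidded plastic boxes, 130 x 100 x 150 mm tall, on the right at the back; origin under its centre. Bystander
- spatula: red silicone spatula lying on the right; origin under it. Bystander
- oil_bottle: green bottle, 60 mm wide, 190 mm tall, at the back left; origin under its centre. Bystander
- mug: blue mug, 80 mm wide, 90 mm tall, on the far left; origin under its centre. Bystander
- jar: amber jar, 70 mm wide, 90 mm tall, on the right; origin under its centre. Bystander
Not all that is in view belongs to the job. What is shaped like the tub2 but pink or purple is not meant.

How it is judged:
On the way, in this order (a step that is already met when the one before it is completed fails the run):
1. all the tubs stand inside the tray while it is still out in front of the riser (x of tub0 in the frame of tray between -0.042 and 0.042 m and y of tub0 in the frame of tray between -0.107 and 0.107 m and z of each of tub0, tub1, tub2, tub3 in the frame of tray below 0.01 m and angle between each of tub0, tub1, tub2, tub3's own z axis and vertical below 0.12 rad and linear speed of each of tub0, tub1, tub2, tub3 below 0.02 m/s and x of tub1 in the frame of tray between -0.042 and 0.042 m and y of tub1 in the frame of tray between -0.107 and 0.107 m and x of tub2 in the frame of tray between -0.042 and 0.042 m and y of tub2 in the frame of tray between -0.107 and 0.107 m and x of tub3 in the frame of tray between -0.042 and 0.042 m and y of tub3 in the frame of tray between -0.107 and 0.107 m and x of tray in the frame of riser below -0.1 m), for 0.2 s.
2. the loaded tray is home under the riser (x of tub0 in the frame of tray between -0.042 and 0.042 m and y of tub0 in the frame of tray between -0.107 and 0.107 m and z of each of tub0, tub1, tub2, tub3 in the frame of tray below 0.01 m and angle between each of tub0, tub1, tub2, tub3's own z axis and vertical below 0.12 rad and linear speed of each of tub0, tub1, tub2, tub3, tray below 0.02 m/s and x of tub1 in the frame of tray between -0.042 and 0.042 m and y of tub1 in the frame of tray between -0.107 and 0.107 m and x of tub2 in the frame of tray between -0.042 and 0.042 m and y of tub2 in the frame of tray between -0.107 and 0.107 m and x of tub3 in the frame of tray between -0.042 and 0.042 m and y of tub3 in the frame of tray between -0.107 and 0.107 m and x of tray in the frame of riser above -0.018 m and y of tray in the frame of riser between -0.025 and 0.025 m and angle between the x axis of tray and the x axis of riser, either way round below 0.12 rad and height (world z) of tray below 0.006 m), for 0.2 s.
At the end, for the whole second after the job is handed in: Every tub present stands upright on the floor of the tray; the tray is flat on the shelf, square to the riser and within 10 mm of its stop rail; the pin lies on the shelf, axis within 15 mm of the strip's centre line, 60 mm of its middle lengthwise, parallel within 0.2 rad; all at rest (all of step 2 and y of pin in the frame of strip between -0.015 and 0.015 m and x of pin in the frame of strip between -0.06 and 0.06 m and angle between the x axis of pin and the x axis of strip, either way round below 0.2 rad and height (world z) of pin below 0.026 m and linear speed of pin below 0.02 m/s); the robot touches nothing.
It fails at once if the overhanging board is struck: the tray, a tub, the gripper or the arm presses on it with more than 2 N (contact force between riser_board and tray above 2 N or contact force between riser_board and the fingers above 2 N or contact force between riser_board and the arm above 2 N or contact force between riser_board and tub0 above 2 N or contact force between riser_board and tub1 above 2 N or contact force between riser_board and tub2 above 2 N or contact force between riser_board and tub3 above 2 N).
It fails at once if the tray is lifted off the shelf (more than 15 mm) instead of slid (height (world z) of tray above 0.015 m).
It fails at once if the rolling pin is picked up (its axis more than 40 mm above the shelf) (height (world z) of pin above 0.04 m).
It fails at once if a bystander is shoved more than 30 mm (distance of any of salt_pig, box_stack, spatula, oil_bottle, mug, jar from where it was at the start of the episode above 0.03 m).
Of tub0, tub1, tub2, tub3 only 3 to 4 are there at a start; the rules pass over those that are not, and their reading is None.
At some moment in a run one of tub0, tub1, tub2, tub3 may be knocked a few centimetres aside while the robot is not near it.
Once in a run the grip may slacken for a moment while it holds something.
It also fails if it takes over 210 s, if anything falls off the work surface, if the arm or the gripper's body presses on something with over 40 N, if the wrist force passes 120 N, or if a joint passes its speed limit or range.

## Working session

There is one attempt and no reset: what is moved stays moved. The work goes in short steps, Python scripts to look and compute and a tool call to move; the robot and the scene stay as the last step left them, time stands still between calls to the robot, and variables do not carry over. Pictures are saved under pics/ and viewed, about 12 in all and at most 16, crops included, and the job is handed in when it is done.

Besides the shell and the picture viewer there is one more tool, called after "Call:" by a JSON object that holds its "fn" and its "kwargs", one argument or row to a line. servo_tool: Moves the arm, as the interface text tells. Its arguments: {"type":"object","properties":{"deltas":{"type":"array"},"claw":{"type":"number"},"force":{"type":"number"}},"required":["deltas"]}

```bash
mkdir -p pics
cat > h.py <<'E'
import numpy as np, cv2
from plant import *
def snap(cam,name):
    im=np.array(read_camera(cam)); cv2.imwrite(f'pics/{name}.png',im); return im
def proj(cam,X):
    c=calibration(cam); p=np.array(c['R'])@np.array(X)+np.array(c['t']); q=np.array(c['intrinsics'])@p; return q[:2]/q[2]
def unproj(cam,uv,z):
    c=calibration(cam);R=np.array(c['R']);t=np.array(c['t']);K=np.array(c['intrinsics'])
    d=R.T@np.linalg.inv(K)@np.array([uv[0],uv[1],1.]); o=-R.T@t
    return o+d*(z-o[2])/d[2]
E
python3 - <<'E'
from h import *
a=snap('top','top0');b=snap('scene','sc0')
print(get_state()); print(grip_depth)
for n in ['tub0','tub1','tub2','tub3','tray','tray_grip','riser','pin','strip','spatula','jar','box_stack','oil_bottle','mug','salt_pig']:
    for c in ['top']:
        try: print(n,[(np.round(d['at'],3).tolist(),round(d['p'],2)) for d in recognise(c,n)][:4])
        except Exception as e: print(n,e)
E
```

```text
{'time': 0.1, 'qpos': array([-1.27899754e+00,  2.87087653e-01,  1.57800778e+00, -7.38720843e-06,
        1.27862480e+00, -1.50005745e-01]), 'dq': array([ 0.00146927, -0.00249981, -0.00156327,  0.00016042, -0.00079428,
        0.00060436]), 'joint_efforts': array([ 1.54540696e-03, -4.07293010e+01, -2.93699831e+01, -1.50324563e-04,
        3.35163888e-03,  1.30002624e-05]), 'eef_pos': array([ 0.28846078, -0.60960615,  0.23009082]), 'tcp_rot': array([ 0.37878519,  0.59797504, -0.37780321,  0.59683529]), 'contact_force': array([-0.23256428,  0.12889521, -1.339273  ]), 'wrist_torque': array([-0.01090633,  0.04899521,  0.00699046]), 'opening': 0.9979448065602677}
0.0187
tub0 [([0.418, 0.366, 0.034], 0.72), ([0.236, 0.249, 0.033], 0.6), ([0.364, 0.248, 0.038], 0.59), ([0.485, 0.183, 0.033], 0.48)]
tub1 [([0.418, 0.366, 0.034], 0.72), ([0.236, 0.249, 0.033], 0.6), ([0.364, 0.248, 0.038], 0.59), ([0.485, 0.183, 0.033], 0.48)]
tub2 [([0.418, 0.366, 0.034], 0.72), ([0.236, 0.249, 0.033], 0.6), ([0.364, 0.248, 0.038], 0.59), ([0.485, 0.183, 0.033], 0.48)]
tub3 [([0.418, 0.366, 0.034], 0.72), ([0.236, 0.249, 0.033], 0.6), ([0.364, 0.248, 0.038], 0.59), ([0.485, 0.183, 0.033], 0.48)]
tray [([0.539, -0.054, 0.005], 0.95), ([0.72, -0.032, 0.07], 0.72), ([0.748, 0.03, 0.154], 0.67)]
tray_grip [([0.544, -0.053, 0.003], 0.68), ([0.476, -0.409, 0.006], 0.18)]
riser [([0.718, -0.03, 0.07], 0.67), ([0.542, -0.052, 0.007], 0.58)]
pin [([0.486, -0.26, 0.037], 0.72)]
strip [([0.477, -0.406, 0.007], 0.89)]
spatula [([0.47, -0.535, -0.0], 0.71), ([0.623, -0.5, 0.092], 0.7)]
jar [([0.466, -0.535, 0.002], 0.7), ([0.623, -0.499, 0.091], 0.56)]
box_stack [([0.737, -0.322, 0.15], 0.88)]
oil_bottle [([0.732, 0.253, 0.122], 0.62)]
mug [([0.498, 0.602, 0.047], 0.73)]
salt_pig [([0.751, 0.028, 0.155], 0.58), ([0.477, -0.408, 0.005], 0.35)]
```

View pics/top0.png

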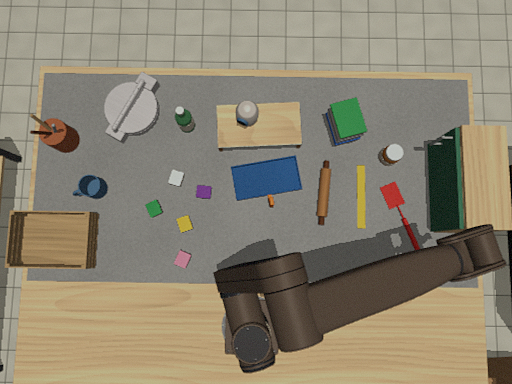

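View pics/sc0.png

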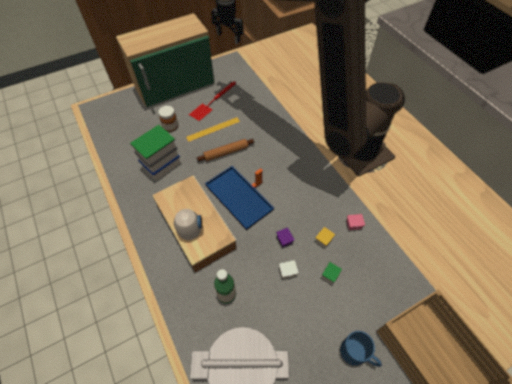

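The top view shows green (153,208), white (176,178) and yellow (184,223) tubs with no red one. Purple (203,191) and pink (182,259) are decoys. The tray is at (266,178) with its grip at (271,201), the pin at (323,193) and the strip at (361,196). The scene view agrees. Next I'll measure poses by colour segmentation.

```bash
cat >> h.py <<'E'
def rect(im,cam,z,px,lo,hi,r=45):
    """oriented rectangle (world, plane z) of the colour blob nearest px"""
    hsv=cv2.cvtColor(im,cv2.COLOR_BGR2HSV); m=cv2.inRange(hsv,np.array(lo),np.array(hi))
    n,l,s,c=cv2.connectedComponentsWithStats(m)
    ok=[i for i in range(1,n) if s[i,4]>25 and np.hypot(*(c[i]-px))<r]
    if not ok: return None
    i=min(ok,key=lambda i:np.hypot(*(c[i]-px))-s[i,4]*.02)
    v,u=np.nonzero(l==i)
    P=np.array([unproj(cam,(a,b),z)[:2] for a,b in zip(u,v)])*1000
    (cx,cy),(w,h),a=cv2.minAreaRect(P.astype(np.float32))
    if w<h: w,h,a=h,w,a+90
    a=(a+90)%180-90
    return dict(c=np.round([cx,cy],1),m=np.round(P.mean(0),1),L=round(w),W=round(h),yaw=round(a,1))
COL=dict(green=([45,90,40],[80,255,255]),yellow=([20,120,110],[33,255,255]),white=([0,0,150],[179,40,255]),
 blue=([100,130,40],[125,255,255]),orange=([5,170,130],[17,255,255]),wood=([8,80,40],[20,255,255]),ply=([10,40,130],[25,160,255]))
E
python3 - <<'E'
from h import *
im=cv2.imread('pics/top0.png')
for n,col,z,px in [('green','green',.036,(153,208)),('white','white',.036,(176,178)),('yellow','yellow',.036,(184,223)),
 ('tray','blue',.012,(266,178)),('grip','orange',.08,(271,200)),('pin','wood',.02,(323,193)),('strip','yellow',0,(361,196)),('riser','ply',.072,(260,125))]:
    print(n,rect(im,'top',z,px,*COL[col]))
im=cv2.imread('pics/sc0.png')
for n,col,z,X in [('green','green',.036,(.42,.367,.036)),('white','white',.036,(.49,.3,.036)),('yellow','yellow',.036,(.364,.25,.036)),
 ('tray','blue',.012,(.54,-.053,.01)),('grip','orange',.07,(.46,-.06,.06)),('pin','wood',.02,(.486,-.26,.02)),('strip','yellow',0,(.477,-.407,0)),('riser','ply',.072,(.7,0,.07))]:
    print('s',n,rect(im,'scene',z,proj('scene',X),*COL[col]))
E
```

```text
green {'c': array([421.5, 365.7]), 'm': array([421.1, 366.3]), 'L': 52, 'W': 48, 'yaw': 27.8}
white {'c': array([537.3, 289.7]), 'm': array([536.9, 289.6]), 'L': 54, 'W': 46, 'yaw': -16.2}
yellow {'c': array([366.4, 251.1]), 'm': array([366.4, 250.8]), 'L': 53, 'W': 46, 'yaw': 21.6}
tray {'c': array([545.4, -46.6]), 'm': array([545.2, -46.4]), 'L': 247, 'W': 129, 'yaw': -79.2}
grip {'c': array([454.2, -62.3]), 'm': array([453.8, -62.5]), 'L': 35, 'W': 14, 'yaw': 11.7}Traceback (most recent call last):
  File "<stdin>", line 5, in <module>
  File "h.py", line 19, in rect
    P=np.array([unproj(cam,(a,b),z)[:2] for a,b in zip(u,v)])*1000
                ~~~~~~^^^^^^^^^^^^^
  File "h.py", line 8, in unproj
    c=calibration(cam);R=np.array(c['R']);t=np.array(c['t']);K=np.array(c['intrinsics'])
ValueError: time passes only in moves, steps and waits
```

```bash
sed -i 's/^def snap/import functools\ncalibration=functools.lru_cache(calibration)\ndef snap/' h.py
python3 - <<'E'
from h import *
im=cv2.imread('pics/top0.png')
for n,col,z,px in [('pin','wood',.02,(323,193)),('strip','yellow',0,(361,196)),('riser','ply',.072,(260,125))]:
    print(n,rect(im,'top',z,px,*COL[col]))
im=cv2.imread('pics/sc0.png')
for n,col,z,X in [('green','green',.036,(.42,.367,.036)),('white','white',.036,(.53,.29,.036)),('yellow','yellow',.036,(.364,.25,.036)),
 ('tray','blue',.012,(.54,-.053,.01)),('pin','wood',.02,(.486,-.26,.02)),('strip','yellow',0,(.477,-.407,0)),('riser','ply',.072,(.7,0,.07))]:
    print('s',n,rect(im,'scene',z,proj('scene',X),*COL[col]))
from scipy.spatial.transform import Rotation as R
print(R.from_quat(get_state()['tcp_rot']).as_matrix().round(2))
E
```

```text
pin {'c': array([ 491.4, -261.9]), 'm': array([ 491.6, -262.1]), 'L': 240, 'W': 39, 'yaw': -5.2}
strip {'c': array([ 481.2, -405.4]), 'm': array([ 485.1, -406.1]), 'L': 240, 'W': 27, 'yaw': -1.0}
riser {'c': array([735.7, -15.6]), 'm': array([729.3, -23.7]), 'L': 311, 'W': 162, 'yaw': -86.9}
s green {'c': array([420.8, 369.5]), 'm': array([421. , 369.4]), 'L': 53, 'W': 44, 'yaw': 26.9}
s white {'c': array([535.3, 290. ]), 'm': array([535.1, 290.2]), 'L': 56, 'W': 48, 'yaw': -16.0}
s yellow {'c': array([366.3, 253.9]), 'm': array([366.8, 254.1]), 'L': 57, 'W': 48, 'yaw': 19.3}
s tray {'c': array([543.7, -46.5]), 'm': array([544.5, -41.6]), 'L': 248, 'W': 127, 'yaw': -79.0}
s pin {'c': array([ 489.4, -263.1]), 'm': array([ 491.3, -263.8]), 'L': 242, 'W': 51, 'yaw': -5.1}
s strip {'c': array([ 480. , -407.2]), 'm': array([ 481.9, -407.3]), 'L': 239, 'W': 31, 'yaw': -0.7}
s riser {'c': array([732.6, -17.3]), 'm': array([731., -13.]), 'L': 315, 'W': 170, 'yaw': -86.2}
[[-0.    0.9   0.43]
 [-0.    0.43 -0.9 ]
 [-1.   -0.    0.  ]]
```

Call:
{"fn": "servo_tool", "kwargs": {
  "deltas": [
    [[0.1,0.2,-0.04,0.033],[0.2,0.4,-0.08,0.066],[0.3,0.6,-0.12,0.099],[0.4,0.8,-0.16,0.132],[0.5,1.0,-0.2,0.165]]
  ],
  "claw": 1
}}

```text
time: 1.35
eef_pos: [0.3389, -0.5094, 0.2113]
tcp_rot: [0.297, 0.642, -0.297, 0.642]
contact_force: [-0.2, 0.2, 0.3]
opening: 0.999
```

Call:
{"fn": "servo_tool", "kwargs": {
  "deltas": [
    [[0.1,0.2,-0.04,0.033],[0.2,0.4,-0.08,0.066],[0.3,0.6,-0.12,0.099],[0.4,0.8,-0.16,0.132],[0.5,1.0,-0.2,0.165]]
  ]
}}

```text
time: 1.85
eef_pos: [0.389, -0.4094, 0.1914]
tcp_rot: [0.212, 0.675, -0.212, 0.675]
contact_force: [0.9, -0.4, 0.3]
opening: 0.998
```

Call:
{"fn": "servo_tool", "kwargs": {
  "deltas": [
    [[0.1,0.2,-0.04,0.033],[0.2,0.4,-0.08,0.066],[0.3,0.6,-0.12,0.099],[0.4,0.8,-0.16,0.132],[0.5,1.0,-0.2,0.165]]
  ]
}}

```text
time: 2.35
eef_pos: [0.439, -0.3094, 0.1714]
tcp_rot: [0.123, 0.696, -0.123, 0.696]
contact_force: [0.1, 0.4, -0.4]
opening: 0.999
```

Call:
{"fn": "servo_tool", "kwargs": {
  "deltas": [
    [[0.1,0.2,-0.04,0.033],[0.2,0.4,-0.08,0.066],[0.3,0.6,-0.12,0.099],[0.4,0.8,-0.16,0.132],[0.52,1.0,-0.2,0.165]]
  ]
}}

```text
time: 2.85
eef_pos: [0.491, -0.2094, 0.1514]
tcp_rot: [0.032, 0.706, -0.032, 0.707]
contact_force: [0.3, -0.0, -0.5]
opening: 1.0
```

Call:
{"fn": "servo_tool", "kwargs": {
  "deltas": [
    [[0,0,-0.2,0],[0,0,-0.4,0],[0,0,-0.6,0],[0,0,-0.8,0],[0,0,-1.0,0]]
  ]
}}

```text
time: 3.35
eef_pos: [0.4908, -0.2102, 0.0508]
tcp_rot: [0.032, 0.706, -0.033, 0.707]
contact_force: [0.2, 0.3, 0.9]
opening: 1.0
```

Call:
{"fn": "servo_tool", "kwargs": {
  "deltas": [
    [[0,0,-0.12,0],[0,0,-0.24,0],[0,0,-0.36,0],[0,0,-0.44,0],[0,0,-0.44,0]]
  ]
}}

```text
time: 3.85
eef_pos: [0.49, -0.2097, 0.0062]
tcp_rot: [0.033, 0.707, -0.032, 0.706]
contact_force: [-0.1, 0.1, -0.1]
opening: 0.998
```

Call:
{"fn": "servo_tool", "kwargs": {
  "deltas": [
    [[0,-0.06,0,0],[0,-0.12,0,0],[0,-0.18,0,0],[0,-0.24,0,0],[0,-0.3,0,0]]
  ]
}}

```text
time: 4.35
eef_pos: [0.4909, -0.2365, 0.0107]
tcp_rot: [0.038, 0.708, -0.03, 0.705]
contact_force: [-10.7, 28.3, 40.3]
opening: 1.0
```

Call:
{"fn": "servo_tool", "kwargs": {
  "deltas": [
    [[0,-0.06,0,0.005],[0,-0.12,0,0.01],[0,-0.18,0,0.015],[0,-0.24,0,0.02],[0,-0.3,0,0.02]]
  ]
}}

```text
time: 4.85
eef_pos: [0.4916, -0.2663, 0.0212]
tcp_rot: [0.029, 0.71, -0.018, 0.703]
contact_force: [-35.9, 33.2, 93.2]
opening: 1.001
```

Call:
{"fn": "servo_tool", "kwargs": {
  "deltas": [
    [[0,-0.06,0,0.005],[0,-0.12,0,0.01],[0,-0.18,0,0.015],[0,-0.24,0,0.02],[0,-0.3,0,0.02]]
  ]
}}

```text
time: 5.35
eef_pos: [0.4932, -0.3093, 0.026]
tcp_rot: [0.007, 0.707, -0.015, 0.707]
contact_force: [-36.8, 5.5, 80.3]
opening: 0.999
```

Run:
```python
from h import *
s=get_state();print(s['eef_pos'],s['contact_force'])
im=snap('scene','sc1')
print(rect(im,'scene',.02,proj('scene',(.486,-.31,.02)),*COL['wood'],r=60))
im=snap('top','top1')
print(rect(im,'top',.02,proj('top',(.486,-.31,.02)),*COL['wood'],r=60))
```

```text
[ 0.49323019 -0.30931293  0.02595154] [-36.77617325   5.46694644  80.33522229]
{'c': array([ 485.1, -308.5]), 'm': array([ 487.1, -307.7]), 'L': 238, 'W': 53, 'yaw': -5.2}
{'c': array([ 530.1, -354.7]), 'm': array([ 530.3, -358.3]), 'L': 155, 'W': 95, 'yaw': 56.2}
```

Call:
{"fn": "servo_tool", "kwargs": {
  "deltas": [
    [[0,0,0.2,0],[0,0,0.4,0],[0,0,0.6,0],[0,0,0.8,0],[0,0,1.0,0]]
  ],
  "claw": 0
}}

```text
time: 5.95
eef_pos: [0.4905, -0.3008, 0.1086]
tcp_rot: [0.01, 0.707, -0.011, 0.707]
contact_force: [-0.8, 0.6, 0.3]
opening: 0.5
```

Call:
{"fn": "servo_tool", "kwargs": {
  "deltas": [
    [[0,0.2,0,0],[0,0.4,0,0],[0,0.6,0,0],[0,0.6,0,0],[0,0.6,0,0]]
  ]
}}

```text
time: 6.45
eef_pos: [0.4902, -0.2386, 0.1062]
tcp_rot: [0.01, 0.708, -0.009, 0.706]
contact_force: [-1.1, -0.2, -0.2]
opening: 0.499
```

Run:
```python
from h import *
s=get_state();print(s['eef_pos'],s['contact_force'],s['opening'])
im=snap('scene','sc2')
print(rect(im,'scene',.02,proj('scene',(.486,-.31,.02)),*COL['wood'],r=60))
im=snap('top','top2')
c=proj('top',(.486,-.31,.02)).astype(int); 
cv2.imwrite('pics/c2.png',cv2.resize(im[c[1]-70:c[1]+70,c[0]-90:c[0]+90],None,fx=4,fy=4))
```

```text
[ 0.49016235 -0.23855308  0.10621213] [-1.12405977 -0.23408283 -0.22684866] 0.49894742651975293
{'c': array([ 485.8, -303.9]), 'm': array([ 488.5, -303.8]), 'L': 237, 'W': 53, 'yaw': -4.7}
```

View pics/sc2.png

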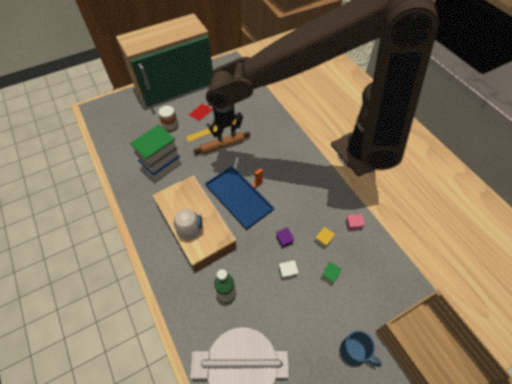

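The scene view shows the pin at (222,143), resting between its start and the strip. The fingers rode up over it because wide-open pads stand too high. I'll retry lower, half open.

Call:
{"fn": "servo_tool", "kwargs": {
  "deltas": [
    [[0,0,-0.2,0],[0,0,-0.4,0],[0,0,-0.6,0],[0,0,-0.8,0],[0,0,-1.0,0]]
  ]
}}

```text
time: 7.05
eef_pos: [0.4907, -0.2408, 0.0064]
tcp_rot: [0.011, 0.707, -0.011, 0.707]
contact_force: [0.0, 0.5, -0.1]
opening: 0.502
```

Call:
{"fn": "servo_tool", "kwargs": {
  "deltas": [
    [[0,-0.06,-0.02,0],[0,-0.12,-0.03,0],[0,-0.18,-0.03,0],[0,-0.24,-0.03,0],[0,-0.3,-0.03,0]]
  ]
}}

```text
time: 7.55
eef_pos: [0.4912, -0.271, 0.0055]
tcp_rot: [0.011, 0.707, -0.011, 0.707]
contact_force: [-0.3, 1.7, 0.6]
opening: 0.495
```

Call:
{"fn": "servo_tool", "kwargs": {
  "deltas": [
    [[0,-0.02,0,0],[0,-0.04,0,0],[0,-0.06,0,0],[0,-0.08,0,0],[0,-0.1,0,0]]
  ]
}}

```text
time: 8.05
eef_pos: [0.4906, -0.2802, 0.0043]
tcp_rot: [0.01, 0.707, -0.01, 0.707]
contact_force: [-0.3, 0.2, 0.1]
opening: 0.497
```

Call:
{"fn": "servo_tool", "kwargs": {
  "deltas": [
    [[0,-0.04,0,0],[0,-0.08,0,0],[0,-0.12,0,0],[0,-0.16,0,0],[0,-0.2,0,0]]
  ]
}}

```text
time: 8.55
eef_pos: [0.4906, -0.3006, 0.0043]
tcp_rot: [0.01, 0.707, -0.01, 0.707]
contact_force: [0.3, 0.7, -0.4]
opening: 0.496
```

Call:
{"fn": "servo_tool", "kwargs": {
  "deltas": [
    [[0,-0.04,0,0],[0,-0.08,0,0],[0,-0.12,0,0],[0,-0.16,0,0],[0,-0.2,0,0]]
  ]
}}

```text
time: 9.05
eef_pos: [0.4906, -0.3205, 0.0043]
tcp_rot: [0.01, 0.707, -0.01, 0.707]
contact_force: [-0.3, 0.0, 0.4]
opening: 0.499
```

Call:
{"fn": "servo_tool", "kwargs": {
  "deltas": [
    [[0,-0.03,0,0],[0,-0.06,0,0],[0,-0.09,0,0],[0,-0.12,0,0],[0,-0.15,0,0]]
  ]
}}

```text
time: 9.55
eef_pos: [0.4907, -0.3354, 0.0043]
tcp_rot: [0.01, 0.707, -0.01, 0.707]
contact_force: [-0.1, 0.3, 1.0]
opening: 0.498
```

Call:
{"fn": "servo_tool", "kwargs": {
  "deltas": [
    [[0,-0.02,0,0],[0,-0.04,0,0],[0,-0.06,0,0],[0,-0.08,0,0],[0,-0.1,0,0]]
  ]
}}

```text
time: 10.05
eef_pos: [0.4906, -0.3453, 0.0043]
tcp_rot: [0.01, 0.707, -0.01, 0.707]
contact_force: [0.5, 0.8, 0.5]
opening: 0.5
```

Run:
```python
from h import *
s=get_state();print(s['eef_pos'],s['contact_force'],s['opening'])
im=snap('scene','sc3')
print(rect(im,'scene',.02,proj('scene',(.486,-.375,.02)),*COL['wood'],r=60))
```

```text
[ 0.49064053 -0.34528969  0.00432308] [0.48326569 0.77205511 0.46641961] 0.4996953559408383
{'c': array([ 480.3, -371.6]), 'm': array([ 479.1, -371. ]), 'L': 44, 'W': 33, 'yaw': 64.2}
```

Call:
{"fn": "servo_tool", "kwargs": {
  "deltas": [
    [[0,-0.03,0,0],[0,-0.06,0,0],[0,-0.09,0,0],[0,-0.12,0,0],[0,-0.15,0,0]]
  ]
}}

```text
time: 10.6
eef_pos: [0.4906, -0.3605, 0.0043]
tcp_rot: [0.01, 0.707, -0.01, 0.707]
contact_force: [-0.1, 0.5, 0.4]
opening: 0.504
```

Call:
{"fn": "servo_tool", "kwargs": {
  "deltas": [
    [[0,-0.02,0,0],[0,-0.04,0,0],[0,-0.06,0,0],[0,-0.08,0,0],[0,-0.1,0,0]]
  ]
}}

```text
time: 11.1
eef_pos: [0.4906, -0.3703, 0.0043]
tcp_rot: [0.01, 0.707, -0.01, 0.707]
contact_force: [0.9, -0.2, 0.6]
opening: 0.502
```

Call:
{"fn": "servo_tool", "kwargs": {
  "deltas": [
    [[0,0,0,0],[0,0.06,0,0],[0,0.12,0,0],[0,0.25,0.0,0],[0,0.4,0.0,0]]
  ]
}}

```text
time: 11.6
eef_pos: [0.4905, -0.3289, 0.0042]
tcp_rot: [0.011, 0.707, -0.01, 0.707]
contact_force: [1.2, -0.0, -0.1]
opening: 0.5
```

Call:
{"fn": "servo_tool", "kwargs": {
  "deltas": [
    [[0,0.2,0.2,0],[0,0.4,0.4,0],[0,0.6,0.6,0],[0,0.8,0.8,0],[0,1.0,1.0,0]]
  ]
}}

```text
time: 12.1
eef_pos: [0.4901, -0.2279, 0.1048]
tcp_rot: [0.01, 0.707, -0.01, 0.707]
contact_force: [0.2, -0.3, -0.2]
opening: 0.5
```

Call:
{"fn": "servo_tool", "kwargs": {
  "deltas": [
    [[0,0.2,0.1,0],[0,0.4,0.2,0],[0,0.6,0.3,0],[0,0.8,0.4,0],[0,1.0,0.5,0]]
  ]
}}

```text
time: 12.6
eef_pos: [0.4899, -0.128, 0.1544]
tcp_rot: [0.01, 0.707, -0.01, 0.707]
contact_force: [0.6, 0.0, -0.4]
opening: 0.501
```

Run:
```python
from h import *
s=get_state();print(s['eef_pos'])
for c in ['scene','top']:
    im=snap(c,c+'4')
    print(rect(im,c,.02,proj(c,(.486,-.4,.02)),*COL['wood'],r=60),rect(im,c,.0,proj(c,(.486,-.4,.0)),*COL['yellow'],r=60))
    for n,X in [('green',(.421,.367,.036)),('white',(.536,.29,.036)),('yellow',(.366,.252,.036))]: print(c,n,rect(im,c,.036,proj(c,X),*COL[n]))
```

```text
[ 0.48991526 -0.12801408  0.15441859]
{'c': array([ 504.2, -405.1]), 'm': array([ 500.9, -406.3]), 'L': 189, 'W': 64, 'yaw': -3.8} {'c': array([ 581.8, -404.2]), 'm': array([ 582.5, -404.4]), 'L': 32, 'W': 21, 'yaw': -3.1}
scene green {'c': array([421.2, 369.1]), 'm': array([421.2, 369.3]), 'L': 53, 'W': 44, 'yaw': 26.6}
scene white {'c': array([534.8, 290.1]), 'm': array([535., 290.]), 'L': 58, 'W': 50, 'yaw': -16.0}
scene yellow {'c': array([366.6, 254.1]), 'm': array([366.9, 254. ]), 'L': 56, 'W': 48, 'yaw': 18.4}
{'c': array([ 478.4, -404.4]), 'm': array([ 478.2, -404.7]), 'L': 240, 'W': 41, 'yaw': -4.6} {'c': array([ 583.1, -399.5]), 'm': array([ 587.1, -398.1]), 'L': 35, 'W': 11, 'yaw': -1.0}
top green {'c': array([421.5, 365.7]), 'm': array([421.1, 366. ]), 'L': 52, 'W': 48, 'yaw': 27.8}
top white {'c': array([536.6, 289.9]), 'm': array([536.3, 289.6]), 'L': 53, 'W': 46, 'yaw': -16.2}
top yellow {'c': array([366.4, 251.1]), 'm': array([366.4, 250.8]), 'L': 53, 'W': 46, 'yaw': 21.6}
```

Pin is parked: 2 mm off the centre line and 4° off parallel. Next is the white tub.

Call:
{"fn": "servo_tool", "kwargs": {
  "deltas": [
    [[0.02,0.2,0,-0.01],[0.05,0.4,0,-0.02],[0.07,0.6,0,-0.03],[0.09,0.8,0,-0.04],[0.115,1.0,0,-0.04]]
  ],
  "claw": 1,
  "force": 40
}}

```text
time: 13.2
eef_pos: [0.5015, -0.0293, 0.1535]
tcp_rot: [0.033, 0.707, -0.033, 0.706]
contact_force: [-0.4, -0.6, -0.6]
opening: 0.997
```

Call:
{"fn": "servo_tool", "kwargs": {
  "deltas": [
    [[0.02,0.2,0,-0.01],[0.05,0.4,0,-0.02],[0.07,0.6,0,-0.03],[0.09,0.8,0,-0.04],[0.115,1.0,0,-0.04]]
  ]
}}

```text
time: 13.7
eef_pos: [0.513, 0.0706, 0.1535]
tcp_rot: [0.055, 0.705, -0.055, 0.705]
contact_force: [0.4, -0.9, -0.4]
opening: 1.002
```

Call:
{"fn": "servo_tool", "kwargs": {
  "deltas": [
    [[0.02,0.2,0,-0.01],[0.05,0.4,0,-0.02],[0.07,0.6,0,-0.03],[0.09,0.8,0,-0.04],[0.115,1.0,0,-0.04]]
  ]
}}

```text
time: 14.2
eef_pos: [0.5245, 0.1705, 0.1535]
tcp_rot: [0.077, 0.703, -0.077, 0.703]
contact_force: [0.8, -0.3, -0.3]
opening: 0.999
```

Call:
{"fn": "servo_tool", "kwargs": {
  "deltas": [
    [[0.02,0.2,0,-0.01],[0.05,0.4,0,-0.02],[0.07,0.6,0,-0.03],[0.09,0.8,0,-0.04],[0.115,1.0,0,-0.04]]
  ]
}}

```text
time: 14.7
eef_pos: [0.536, 0.2704, 0.1534]
tcp_rot: [0.099, 0.7, -0.099, 0.7]
contact_force: [0.1, 0.6, -1.0]
opening: 0.998
```

Call:
{"fn": "servo_tool", "kwargs": {
  "deltas": [
    [[0,0.1,-0.1,0],[0,0.18,-0.3,0],[0,0.18,-0.5,0],[0,0.18,-0.7,0],[0,0.18,-0.8,0]]
  ]
}}

```text
time: 15.2
eef_pos: [0.5345, 0.2868, 0.0708]
tcp_rot: [0.098, 0.702, -0.1, 0.699]
contact_force: [-1.3, 0.0, -0.4]
opening: 1.0
```

Call:
{"fn": "servo_tool", "kwargs": {
  "deltas": [
    [[0,0,-0.2,0],[0,0,-0.4,0],[0,0,-0.6,0],[0,0,-0.69,0],[0,0,-0.69,0]]
  ]
}}

```text
time: 15.7
eef_pos: [0.5353, 0.2871, 0.0035]
tcp_rot: [0.098, 0.701, -0.1, 0.699]
contact_force: [-0.5, 0.3, 0.0]
opening: 1.001
```

Call:
{"fn": "servo_tool", "kwargs": {
  "deltas": [
    [[0,0,0,0],[0,0,0,0],[0,0,0,0],[0,0,0,0],[0,0,0,0]]
  ],
  "claw": -1
}}

```text
time: 16.2
eef_pos: [0.5378, 0.2883, 0.0069]
tcp_rot: [0.099, 0.699, -0.098, 0.701]
contact_force: [0.4, -0.1, 5.8]
opening: 0.631
```

Call:
{"fn": "servo_tool", "kwargs": {
  "deltas": [
    [[0,0,0.1,0],[0,0,0.3,0],[0,0,0.5,0],[0,0,0.7,0],[0,0,0.9,0]]
  ]
}}

```text
time: 16.7
eef_pos: [0.5358, 0.2876, 0.0957]
tcp_rot: [0.099, 0.701, -0.099, 0.7]
contact_force: [0.3, 1.2, -0.5]
opening: 0.623
```

Call:
{"fn": "servo_tool", "kwargs": {
  "deltas": [
    [[0.01,-0.2,0.02,0.015],[0.02,-0.4,0.04,0.03],[0.03,-0.6,0.06,0.045],[0.04,-0.8,0.08,0.06],[0.055,-1.0,0.1,0.075]]
  ]
}}

```text
time: 17.2
eef_pos: [0.5413, 0.187, 0.1051]
tcp_rot: [0.057, 0.705, -0.057, 0.704]
contact_force: [-0.4, 0.3, -1.3]
opening: 0.625
```

Call:
{"fn": "servo_tool", "kwargs": {
  "deltas": [
    [[0.01,-0.2,0,0.015],[0.02,-0.4,0,0.03],[0.03,-0.6,0,0.045],[0.04,-0.8,0,0.06],[0.055,-1.0,0,0.075]]
  ]
}}

```text
time: 17.7
eef_pos: [0.5468, 0.0871, 0.105]
tcp_rot: [0.016, 0.707, -0.016, 0.706]
contact_force: [0.9, 0.7, -1.0]
opening: 0.625
```

Call:
{"fn": "servo_tool", "kwargs": {
  "deltas": [
    [[0.01,-0.2,0,0.015],[0.02,-0.4,0,0.03],[0.03,-0.6,0,0.045],[0.04,-0.8,0,0.06],[0.055,-1.0,0,0.075]]
  ]
}}

```text
time: 18.2
eef_pos: [0.5523, -0.0128, 0.105]
tcp_rot: [-0.026, 0.707, 0.026, 0.706]
contact_force: [0.3, 0.9, -1.4]
opening: 0.622
```

Call:
{"fn": "servo_tool", "kwargs": {
  "deltas": [
    [[0.01,-0.2,0,0.015],[0.02,-0.4,0,0.03],[0.03,-0.6,0,0.045],[0.04,-0.8,0,0.06],[0.055,-1.05,0,0.075]]
  ]
}}

```text
out of range; nothing moved
```

Call:
{"fn": "servo_tool", "kwargs": {
  "deltas": [
    [[0.01,-0.2,0,0.015],[0.02,-0.4,0,0.03],[0.03,-0.6,0,0.045],[0.04,-0.8,0,0.06],[0.055,-1.0,0,0.075]]
  ]
}}

```text
time: 18.7
eef_pos: [0.5579, -0.1127, 0.105]
tcp_rot: [-0.067, 0.704, 0.068, 0.703]
contact_force: [-0.0, -0.3, -0.2]
opening: 0.623
```

Call:
{"fn": "servo_tool", "kwargs": {
  "deltas": [
    [[0,-0.04,-0.1,0],[0,-0.04,-0.3,0],[0,-0.04,-0.5,0],[0,-0.04,-0.65,0],[0,-0.04,-0.75,0]]
  ]
}}

```text
time: 19.2
eef_pos: [0.5573, -0.1151, 0.0281]
tcp_rot: [-0.067, 0.705, 0.068, 0.703]
contact_force: [-0.6, 0.3, -0.7]
opening: 0.625
```

Call:
{"fn": "servo_tool", "kwargs": {
  "deltas": [
    [[0,0,-0.05,0],[0,0,-0.1,0],[0,0,-0.15,0],[0,0,-0.18,0],[0,0,-0.18,0]]
  ]
}}

```text
time: 19.7
eef_pos: [0.5586, -0.1162, 0.0122]
tcp_rot: [-0.067, 0.704, 0.067, 0.704]
contact_force: [-0.2, 0.1, -1.2]
opening: 0.627
```

Run:
```python
from h import *
s=get_state();print(s['eef_pos'],s['contact_force'])
im=snap('scene','sc5')
c=proj('scene',(.54,-.05,.02)).astype(int)
cv2.imwrite('pics/c5.png',cv2.resize(im[c[1]-70:c[1]+70,c[0]-90:c[0]+90],None,fx=4,fy=4,interpolation=cv2.INTER_CUBIC))
```

```text
[ 0.55860028 -0.11615715  0.0122195 ] [-0.19065051  0.08779045 -1.1902045 ]
```

View pics/c5.png

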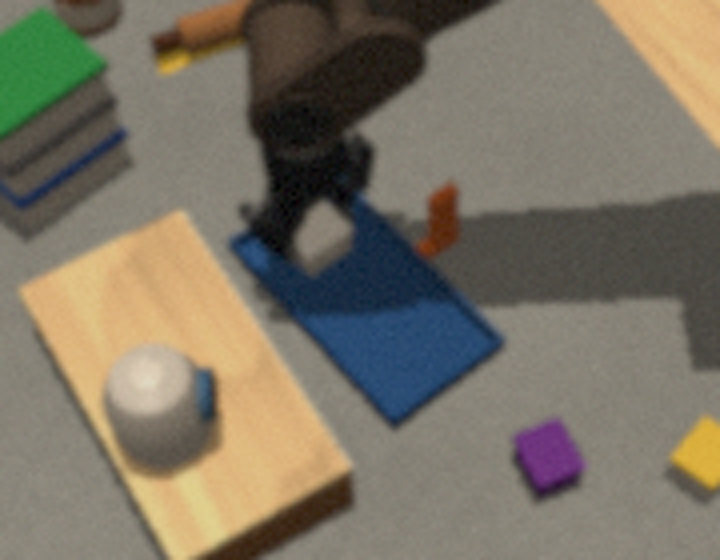

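The crop shows the white tub held upright in the tray's right part, around (320,235), with the tray unmoved. I'll release it and go for yellow.

Call:
{"fn": "servo_tool", "kwargs": {
  "deltas": [
    [[0,0,0,0],[0,0,0,0],[0,0,0,0],[0,0,0.1,0],[0,0,0.3,0]]
  ],
  "claw": 0.6
}}

```text
time: 20.25
eef_pos: [0.5573, -0.1157, 0.0416]
tcp_rot: [-0.067, 0.705, 0.068, 0.703]
contact_force: [1.0, -0.6, 0.0]
opening: 0.8
```

Call:
{"fn": "servo_tool", "kwargs": {
  "deltas": [
    [[0,0,0.2,0],[0,0,0.4,0],[0,0,0.6,0],[0,0,0.8,0],[0,0,0.8,0]]
  ]
}}

```text
time: 20.75
eef_pos: [0.5611, -0.1171, 0.1267]
tcp_rot: [-0.069, 0.701, 0.066, 0.706]
contact_force: [0.5, 0.1, 0.3]
opening: 0.797
```

Call:
{"fn": "servo_tool", "kwargs": {
  "deltas": [
    [[-0.1,0.18,0,0.005],[-0.2,0.36,0,0.01],[-0.3,0.54,0,0.015],[-0.39,0.72,0,0.02],[-0.48,0.92,0,0.027]]
  ],
  "claw": 1
}}

```text
time: 21.25
eef_pos: [0.5097, -0.023, 0.1219]
tcp_rot: [-0.082, 0.702, 0.082, 0.702]
contact_force: [0.5, -0.1, -0.5]
opening: 1.001
```

Call:
{"fn": "servo_tool", "kwargs": {
  "deltas": [
    [[-0.1,0.18,0,0.005],[-0.2,0.36,0,0.01],[-0.3,0.54,0,0.015],[-0.39,0.72,0,0.02],[-0.48,0.92,0,0.027]]
  ]
}}

```text
time: 21.75
eef_pos: [0.4616, 0.0691, 0.1221]
tcp_rot: [-0.097, 0.7, 0.097, 0.7]
contact_force: [-0.2, 0.7, -0.4]
opening: 1.003
```

Call:
{"fn": "servo_tool", "kwargs": {
  "deltas": [
    [[-0.1,0.18,0,0.005],[-0.2,0.36,0,0.01],[-0.3,0.54,0,0.015],[-0.39,0.72,0,0.02],[-0.48,0.92,0,0.027]]
  ]
}}

```text
time: 22.25
eef_pos: [0.4135, 0.1609, 0.1221]
tcp_rot: [-0.112, 0.698, 0.112, 0.698]
contact_force: [-0.3, 0.6, 0.0]
opening: 1.0
```

Call:
{"fn": "servo_tool", "kwargs": {
  "deltas": [
    [[-0.1,0.18,0,0.005],[-0.2,0.36,0,0.01],[-0.3,0.54,0,0.015],[-0.39,0.72,0,0.02],[-0.48,0.92,0,0.027]]
  ]
}}

```text
time: 22.75
eef_pos: [0.3654, 0.2528, 0.1221]
tcp_rot: [-0.127, 0.696, 0.127, 0.696]
contact_force: [0.9, -0.5, -0.2]
opening: 1.0
```

```bash
cat > look.py <<'E'
from h import *
s=get_state();print(s['time'],s['eef_pos'].round(4))
for c in ['scene','top']:
    im=snap(c,c+'_%d'%(s['time']*100))
    for n,X in [('green',(.421,.367,.036)),('yellow',(.366,.252,.036))]: print(c,n,rect(im,c,.036,proj(c,X),*COL[n],r=25))
    for n,z,X in [('white',.04,(.558,-.117,.04)),('yellow',.04,(.544,-.046,.04)),('green',.04,(.531,.024,.04)),('blue',.01,(.544,-.046,.01))]: print(' in tray',n,rect(im,c,z,proj(c,X),*COL[n],r=15))
E
python3 look.py
```

```text
22.75 [0.3654 0.2528 0.1221]
scene green {'c': array([421.2, 368.6]), 'm': array([421.2, 368.8]), 'L': 55, 'W': 43, 'yaw': 29.8}
scene yellow {'c': array([364., 255.]), 'm': array([365.2, 258.8]), 'L': 47, 'W': 34, 'yaw': 12.3}
 in tray white {'c': array([ 558.9, -113.6]), 'm': array([ 558.9, -113.5]), 'L': 51, 'W': 46, 'yaw': 11.5}
 in tray yellow None
 in tray green None
 in tray blue {'c': array([543.3, -47.5]), 'm': array([542.4, -27. ]), 'L': 248, 'W': 128, 'yaw': -79.0}
top green {'c': array([432. , 370.7]), 'm': array([432.9, 370.9]), 'L': 47, 'W': 28, 'yaw': -62.1}
top yellow None
 in tray white {'c': array([ 557.7, -115.9]), 'm': array([ 557.7, -115.9]), 'L': 52, 'W': 45, 'yaw': 10.5}
 in tray yellow None
 in tray green None
 in tray blue {'c': array([545.8, -46.6]), 'm': array([543.6, -38.7]), 'L': 248, 'W': 129, 'yaw': -79.2}
```

Call:
{"fn": "servo_tool", "kwargs": {
  "deltas": [
    [[0.01,0,-0.2,0],[0.01,0,-0.4,0],[0.01,0,-0.6,0],[0.01,0,-0.75,0],[0.01,0,-0.85,0]]
  ]
}}

```text
time: 23.35
eef_pos: [0.3668, 0.2512, 0.036]
tcp_rot: [-0.127, 0.696, 0.126, 0.695]
contact_force: [0.2, 0.2, 1.4]
opening: 0.999
```

Call:
{"fn": "servo_tool", "kwargs": {
  "deltas": [
    [[0,0,-0.1,0],[0,0,-0.2,0],[0,0,-0.3,0],[0,0,-0.31,0],[0,0,-0.31,0]]
  ]
}}

```text
time: 23.85
eef_pos: [0.3675, 0.2518, 0.0061]
tcp_rot: [-0.127, 0.696, 0.127, 0.695]
contact_force: [0.7, 0.1, 0.3]
opening: 0.998
```

Call:
{"fn": "servo_tool", "kwargs": {
  "deltas": [
    [[0,0,0,0],[0,0,0,0],[0,0,0,0],[0,0,0,0],[0,0,0,0]]
  ],
  "claw": -1
}}

```text
time: 24.35
eef_pos: [0.3683, 0.2521, 0.007]
tcp_rot: [-0.127, 0.695, 0.127, 0.696]
contact_force: [0.1, 0.8, 4.9]
opening: 0.622
```

Call:
{"fn": "servo_tool", "kwargs": {
  "deltas": [
    [[0,0,0.1,0],[0,0,0.3,0],[0,0,0.5,0],[0,0,0.7,0],[0,0,0.9,0]]
  ]
}}

```text
time: 24.85
eef_pos: [0.367, 0.2516, 0.0971]
tcp_rot: [-0.127, 0.696, 0.127, 0.695]
contact_force: [0.6, -0.3, -0.4]
opening: 0.625
```

Call:
{"fn": "servo_tool", "kwargs": {
  "deltas": [
    [[0.1,-0.2,0.04,0],[0.22,-0.4,0.08,-0.01],[0.35,-0.6,0.1,-0.02],[0.47,-0.8,0.1,-0.03],[0.59,-0.99,0.1,-0.036]]
  ]
}}

```text
time: 25.35
eef_pos: [0.4266, 0.1519, 0.1065]
tcp_rot: [-0.107, 0.699, 0.107, 0.699]
contact_force: [1.1, -0.1, 0.7]
opening: 0.624
```

Call:
{"fn": "servo_tool", "kwargs": {
  "deltas": [
    [[0.11,-0.2,0,0],[0.23,-0.4,0,-0.01],[0.35,-0.6,0,-0.02],[0.47,-0.8,0,-0.03],[0.59,-0.99,0,-0.036]]
  ]
}}

```text
time: 25.85
eef_pos: [0.4855, 0.053, 0.1063]
tcp_rot: [-0.087, 0.702, 0.087, 0.702]
contact_force: [0.0, 0.3, -1.0]
opening: 0.623
```

Call:
{"fn": "servo_tool", "kwargs": {
  "deltas": [
    [[0.11,-0.2,0,0],[0.23,-0.4,0,-0.01],[0.35,-0.6,0,-0.02],[0.47,-0.8,0,-0.03],[0.59,-0.99,0,-0.036]]
  ]
}}

```text
time: 26.35
eef_pos: [0.5445, -0.0459, 0.1062]
tcp_rot: [-0.067, 0.704, 0.067, 0.704]
contact_force: [1.1, 0.5, -1.6]
opening: 0.624
```

Call:
{"fn": "servo_tool", "kwargs": {
  "deltas": [
    [[0,-0.01,-0.1,0],[0,-0.01,-0.3,0],[0,-0.01,-0.5,0],[0,-0.01,-0.65,0],[0,-0.01,-0.75,0]]
  ]
}}

```text
time: 26.85
eef_pos: [0.543, -0.0453, 0.0294]
tcp_rot: [-0.067, 0.705, 0.068, 0.703]
contact_force: [0.1, 0.4, -0.4]
opening: 0.623
```

Call:
{"fn": "servo_tool", "kwargs": {
  "deltas": [
    [[0,0,-0.05,0],[0,0,-0.1,0],[0,0,-0.15,0],[0,0,-0.2,0],[0,0,-0.2,0]]
  ]
}}

```text
time: 27.35
eef_pos: [0.545, -0.0463, 0.0114]
tcp_rot: [-0.067, 0.704, 0.067, 0.704]
contact_force: [-0.3, -0.1, -0.3]
opening: 0.627
```

Call:
{"fn": "servo_tool", "kwargs": {
  "deltas": [
    [[0,0,0,0],[0,0,0,0],[0,0,0,0],[0,0,0.1,0],[0,0,0.3,0]]
  ],
  "claw": 0.6
}}

```text
time: 27.85
eef_pos: [0.5432, -0.0458, 0.0406]
tcp_rot: [-0.067, 0.705, 0.068, 0.703]
contact_force: [-0.8, 0.9, -0.2]
opening: 0.799
```

Call:
{"fn": "servo_tool", "kwargs": {
  "deltas": [
    [[0,0,0.2,0],[0,0,0.4,0],[0,0,0.6,0],[0,0,0.8,0],[0,0,0.8,0]]
  ]
}}

```text
time: 28.35
eef_pos: [0.5471, -0.0468, 0.1255]
tcp_rot: [-0.068, 0.701, 0.066, 0.706]
contact_force: [0.2, -1.2, -0.1]
opening: 0.803
```

Call:
{"fn": "servo_tool", "kwargs": {
  "deltas": [
    [[-0.06,0.2,0,0.01],[-0.12,0.4,0,0.02],[-0.18,0.6,0,0.03],[-0.25,0.8,0,0.04],[-0.31,1.0,0,0.045]]
  ],
  "claw": 1
}}

```text
time: 28.85
eef_pos: [0.5126, 0.0546, 0.1204]
tcp_rot: [-0.092, 0.702, 0.092, 0.701]
contact_force: [-0.2, -0.9, -1.4]
opening: 1.003
```

Call:
{"fn": "servo_tool", "kwargs": {
  "deltas": [
    [[-0.06,0.2,0,0.01],[-0.12,0.4,0,0.02],[-0.18,0.6,0,0.03],[-0.25,0.8,0,0.04],[-0.31,1.0,0,0.045]]
  ]
}}

```text
time: 29.35
eef_pos: [0.4816, 0.1546, 0.1205]
tcp_rot: [-0.117, 0.698, 0.117, 0.697]
contact_force: [0.8, -0.7, 0.0]
opening: 1.0
```

Call:
{"fn": "servo_tool", "kwargs": {
  "deltas": [
    [[-0.06,0.2,0,0.01],[-0.12,0.4,0,0.02],[-0.18,0.6,0,0.03],[-0.25,0.8,0,0.04],[-0.31,1.0,0,0.045]]
  ]
}}

```text
time: 29.85
eef_pos: [0.4506, 0.2544, 0.1204]
tcp_rot: [-0.142, 0.693, 0.141, 0.692]
contact_force: [0.9, -0.5, -0.1]
opening: 1.003
```

```bash
python3 look.py
```

```text
29.85 [0.4506 0.2544 0.1204]
scene green {'c': array([421.4, 369.1]), 'm': array([421.2, 369.1]), 'L': 54, 'W': 44, 'yaw': 26.6}
scene yellow None
 in tray white {'c': array([ 557.5, -113.8]), 'm': array([ 558.2, -113.3]), 'L': 54, 'W': 46, 'yaw': 11.4}
 in tray yellow {'c': array([545.5, -43.3]), 'm': array([545.4, -42.9]), 'L': 52, 'W': 49, 'yaw': 11.5}
 in tray green None
 in tray blue {'c': array([544.9, -47.5]), 'm': array([543.4, -20.2]), 'L': 248, 'W': 125, 'yaw': -78.9}
top green None
top yellow None
 in tray white {'c': array([ 557.9, -114.6]), 'm': array([ 558. , -115.5]), 'L': 53, 'W': 47, 'yaw': 11.3}
 in tray yellow {'c': array([544.1, -45.5]), 'm': array([544. , -45.1]), 'L': 53, 'W': 46, 'yaw': 10.4}
 in tray green None
 in tray blue {'c': array([545.6, -46.7]), 'm': array([542.8, -37.9]), 'L': 248, 'W': 129, 'yaw': -79.1}
```

Call:
{"fn": "servo_tool", "kwargs": {
  "deltas": [
    [[-0.06,0.2,0,0.01],[-0.12,0.4,0,0.02],[-0.18,0.6,0,0.03],[-0.24,0.8,0,0.04],[-0.3,1.0,0,0.045]]
  ]
}}

```text
time: 30.45
eef_pos: [0.4215, 0.3537, 0.1207]
tcp_rot: [-0.166, 0.688, 0.165, 0.687]
contact_force: [-0.3, -0.5, 0.4]
opening: 0.998
```

Call:
{"fn": "servo_tool", "kwargs": {
  "deltas": [
    [[0,0.06,-0.1,0],[0,0.12,-0.3,0],[0,0.12,-0.5,0],[0,0.12,-0.7,0],[0,0.12,-0.8,0]]
  ]
}}

```text
time: 30.95
eef_pos: [0.4204, 0.3639, 0.0382]
tcp_rot: [-0.166, 0.689, 0.165, 0.686]
contact_force: [0.1, 0.1, -0.8]
opening: 1.001
```

Call:
{"fn": "servo_tool", "kwargs": {
  "deltas": [
    [[0,0,-0.1,0],[0,0,-0.2,0],[0,0,-0.3,0],[0,0,-0.35,0],[0,0,-0.35,0]]
  ]
}}

```text
time: 31.45
eef_pos: [0.4212, 0.3656, 0.0056]
tcp_rot: [-0.166, 0.688, 0.166, 0.687]
contact_force: [0.3, -0.5, 0.1]
opening: 1.002
```

Call:
{"fn": "servo_tool", "kwargs": {
  "deltas": [
    [[0,0,0,0],[0,0,0,0],[0,0,0,0],[0,0,0,0],[0,0,0,0]]
  ],
  "claw": -1
}}

```text
time: 31.95
eef_pos: [0.4223, 0.3663, 0.0072]
tcp_rot: [-0.166, 0.687, 0.166, 0.688]
contact_force: [0.2, 0.3, 3.1]
opening: 0.623
```

Call:
{"fn": "servo_tool", "kwargs": {
  "deltas": [
    [[0,0,0.1,0],[0,0,0.3,0],[0,0,0.5,0],[0,0,0.7,0],[0,0,0.9,0]]
  ]
}}

```text
time: 32.45
eef_pos: [0.421, 0.3655, 0.097]
tcp_rot: [-0.166, 0.688, 0.166, 0.687]
contact_force: [-0.9, -0.0, -0.8]
opening: 0.624
```

Call:
{"fn": "servo_tool", "kwargs": {
  "deltas": [
    [[0.05,-0.17,0.04,0],[0.11,-0.34,0.08,-0.01],[0.16,-0.51,0.1,-0.02],[0.22,-0.68,0.1,-0.035],[0.274,-0.85,0.1,-0.045]]
  ]
}}

```text
time: 32.95
eef_pos: [0.4487, 0.28, 0.1064]
tcp_rot: [-0.141, 0.693, 0.141, 0.693]
contact_force: [0.6, 1.2, -0.9]
opening: 0.625
```

Call:
{"fn": "servo_tool", "kwargs": {
  "deltas": [
    [[0.05,-0.17,0,0],[0.11,-0.34,0,-0.01],[0.16,-0.51,0,-0.02],[0.22,-0.68,0,-0.035],[0.274,-0.85,0,-0.045]]
  ]
}}

```text
time: 33.45
eef_pos: [0.4761, 0.195, 0.1063]
tcp_rot: [-0.117, 0.698, 0.117, 0.697]
contact_force: [-1.4, 0.2, -0.7]
opening: 0.625
```

Call:
{"fn": "servo_tool", "kwargs": {
  "deltas": [
    [[0.05,-0.17,0,0],[0.11,-0.34,0,-0.01],[0.16,-0.51,0,-0.02],[0.22,-0.68,0,-0.035],[0.274,-0.85,0,-0.045]]
  ]
}}

```text
time: 33.95
eef_pos: [0.5035, 0.1101, 0.1063]
tcp_rot: [-0.092, 0.701, 0.092, 0.701]
contact_force: [0.0, -0.3, -0.4]
opening: 0.624
```

Call:
{"fn": "servo_tool", "kwargs": {
  "deltas": [
    [[0.05,-0.17,0,0],[0.11,-0.34,0,-0.01],[0.16,-0.51,0,-0.02],[0.22,-0.68,0,-0.035],[0.274,-0.85,0,-0.045]]
  ]
}}

```text
time: 34.45
eef_pos: [0.5309, 0.0252, 0.1063]
tcp_rot: [-0.067, 0.704, 0.067, 0.704]
contact_force: [1.3, 1.1, -0.6]
opening: 0.626
```

Call:
{"fn": "servo_tool", "kwargs": {
  "deltas": [
    [[0,0,-0.1,0],[0,0,-0.3,0],[0,0,-0.5,0],[0,0,-0.65,0],[0,0,-0.75,0]]
  ]
}}

```text
time: 34.95
eef_pos: [0.5298, 0.0265, 0.0294]
tcp_rot: [-0.067, 0.705, 0.068, 0.703]
contact_force: [0.4, 0.5, -1.2]
opening: 0.628
```

Call:
{"fn": "servo_tool", "kwargs": {
  "deltas": [
    [[0,0,-0.05,0],[0,0,-0.1,0],[0,0,-0.15,0],[0,0,-0.2,0],[0,0,-0.2,0]]
  ]
}}

```text
time: 35.45
eef_pos: [0.5318, 0.0258, 0.0116]
tcp_rot: [-0.067, 0.704, 0.067, 0.704]
contact_force: [0.6, 0.2, -0.4]
opening: 0.629
```

Call:
{"fn": "servo_tool", "kwargs": {
  "deltas": [
    [[0,0,0,0],[0,0,0,0],[0,0,0,0],[0,0,0.1,0],[0,0,0.3,0]]
  ],
  "claw": 0.6
}}

```text
time: 35.95
eef_pos: [0.5298, 0.026, 0.0406]
tcp_rot: [-0.067, 0.705, 0.068, 0.703]
contact_force: [0.6, -0.1, 0.4]
opening: 0.802
```

Call:
{"fn": "servo_tool", "kwargs": {
  "deltas": [
    [[0,0,0.2,0],[0,0,0.4,0],[0,0,0.6,0],[0,0,0.8,0],[0,0,1.0,0]]
  ]
}}

```text
time: 36.45
eef_pos: [0.5312, 0.0259, 0.1431]
tcp_rot: [-0.067, 0.704, 0.067, 0.704]
contact_force: [0.8, -0.5, -0.2]
opening: 0.803
```

Call:
{"fn": "servo_tool", "kwargs": {
  "deltas": [
    [[-0.08,-0.09,0,-0.08],[-0.16,-0.18,0,-0.16],[-0.24,-0.27,0,-0.24],[-0.32,-0.36,0,-0.32],[-0.41,-0.45,0,-0.4]]
  ],
  "claw": 0.2
}}

```text
time: 36.95
eef_pos: [0.49, -0.0195, 0.1422]
tcp_rot: [0.155, 0.689, -0.155, 0.69]
contact_force: [0.1, -0.1, -0.3]
opening: 0.597
```

Call:
{"fn": "servo_tool", "kwargs": {
  "deltas": [
    [[-0.08,-0.09,0,-0.08],[-0.16,-0.18,0,-0.16],[-0.24,-0.27,0,-0.24],[-0.32,-0.36,0,-0.32],[-0.41,-0.46,0,-0.4]]
  ]
}}

```text
time: 37.45
eef_pos: [0.449, -0.0655, 0.1422]
tcp_rot: [0.361, 0.608, -0.361, 0.608]
contact_force: [0.1, -0.5, -0.5]
opening: 0.598
```

Call:
{"fn": "servo_tool", "kwargs": {
  "deltas": [
    [[0,0,0,-0.08],[0,0,0,-0.16],[0,0,0,-0.2],[0,0,0,-0.2],[0,0,0,-0.2]]
  ]
}}

```text
time: 37.95
eef_pos: [0.4493, -0.0652, 0.1419]
tcp_rot: [0.45, 0.545, -0.45, 0.546]
contact_force: [0.2, 1.0, 0.7]
opening: 0.599
```

```bash
python3 look.py
python3 - <<'E'
from h import *
im=cv2.imread(sorted(__import__('glob').glob('pics/scene_3*.png'))[-1])
print(rect(im,'scene',.068,proj('scene',(.45,-.065,.068)),*COL['orange']))
c=proj('scene',(.54,-.05,.02)).astype(int)
cv2.imwrite('pics/c6.png',cv2.resize(im[c[1]-70:c[1]+70,c[0]-90:c[0]+90],None,fx=4,fy=4,interpolation=cv2.INTER_CUBIC))
E
```

```text
37.95 [ 0.4493 -0.0652  0.1419]
scene green None
scene yellow None
 in tray white {'c': array([ 557.7, -114.3]), 'm': array([ 557.7, -114.3]), 'L': 54, 'W': 47, 'yaw': 11.5}
 in tray yellow {'c': array([543.9, -42.4]), 'm': array([544.5, -42.3]), 'L': 55, 'W': 51, 'yaw': 11.5}
 in tray green {'c': array([529.8,  29.3]), 'm': array([530.3,  28.9]), 'L': 57, 'W': 50, 'yaw': 12.5}
 in tray blue {'c': array([543.2, -47.9]), 'm': array([547.9, -31.4]), 'L': 248, 'W': 128, 'yaw': -79.2}
top green None
top yellow None
 in tray white {'c': array([ 558.4, -115.8]), 'm': array([ 560.4, -116.9]), 'L': 52, 'W': 45, 'yaw': 9.7}
 in tray yellow None
 in tray green {'c': array([530.3,  27.5]), 'm': array([530.6,  27.5]), 'L': 54, 'W': 46, 'yaw': 10.5}
 in tray blue {'c': array([545.9, -46.6]), 'm': array([560.7, -31.1]), 'L': 248, 'W': 128, 'yaw': -79.1}
None
```

View pics/c6.png

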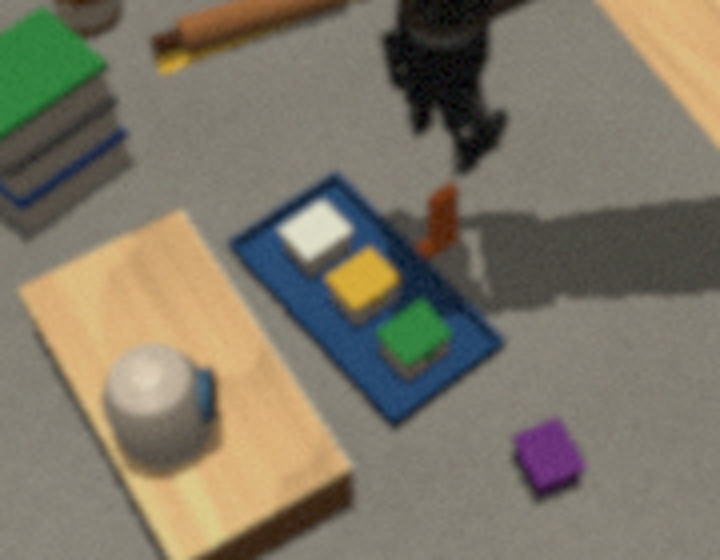

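The crop shows white (315,235), yellow (363,280) and green (413,333) upright in the tray, with the gripper above the orange grip. Next I'll grasp the grip.

Call:
{"fn": "servo_tool", "kwargs": {
  "deltas": [
    [[0,0,-0.15,0],[0,0,-0.35,0],[0,0,-0.6,0],[0,0,-0.8,0],[0,0,-0.93,0]]
  ]
}}

```text
time: 38.55
eef_pos: [0.4484, -0.0648, 0.0468]
tcp_rot: [0.45, 0.546, -0.45, 0.545]
contact_force: [-0.1, -0.7, -0.6]
opening: 0.599
```

Call:
{"fn": "servo_tool", "kwargs": {
  "deltas": [
    [[0,0,0,0],[0,0,0,0],[0,0,0,0],[0,0,0,0],[0,0,0,0]]
  ],
  "claw": -1,
  "force": 60
}}

```text
time: 39.05
eef_pos: [0.4499, -0.0652, 0.0494]
tcp_rot: [0.45, 0.545, -0.45, 0.546]
contact_force: [-0.7, 1.8, 3.4]
opening: 0.155
```

Call:
{"fn": "servo_tool", "kwargs": {
  "deltas": [
    [[0,0,0,0],[0,0,0,0],[0,0,0,0],[0,0,0,0],[0,0,0,0]]
  ]
}}

```text
time: 39.55
eef_pos: [0.4499, -0.0653, 0.0494]
tcp_rot: [0.45, 0.545, -0.45, 0.546]
contact_force: [-1.4, 2.1, 5.0]
opening: 0.156
```

Run:
```python
from h import *
s=get_state();print(s['eef_pos'],s['contact_force'],s['opening'])
for c in ['top','scene']:
    im=snap(c,'g'+c)
    print(rect(im,c,.012,proj(c,(.544,-.046,.01)),*COL['blue'],r=15))
```

```text
[ 0.44991785 -0.0652686   0.04938177] [-1.41455424  2.07169795  5.02536769] 0.15571206966948936
{'c': array([545.6, -47. ]), 'm': array([556.2, -40.7]), 'L': 247, 'W': 129, 'yaw': -78.9}
{'c': array([543.8, -47.1]), 'm': array([549.3, -31.5]), 'L': 247, 'W': 127, 'yaw': -78.8}
```

Call:
{"fn": "servo_tool", "kwargs": {
  "deltas": [
    [[0.03,0.03,0,-0.009],[0.06,0.07,0,-0.017],[0.09,0.1,0,-0.026],[0.12,0.14,0,-0.034],[0.15,0.17,0,-0.043]]
  ]
}}

```text
time: 40.15
eef_pos: [0.463, -0.0499, 0.0494]
tcp_rot: [0.467, 0.53, -0.47, 0.529]
contact_force: [-12.3, -7.3, 12.2]
opening: 0.155
```

Call:
{"fn": "servo_tool", "kwargs": {
  "deltas": [
    [[0.03,0.03,0,-0.009],[0.06,0.07,0,-0.017],[0.09,0.1,0,-0.026],[0.12,0.14,0,-0.034],[0.15,0.17,0,-0.043]]
  ]
}}

```text
time: 40.65
eef_pos: [0.4781, -0.0329, 0.0494]
tcp_rot: [0.484, 0.514, -0.488, 0.513]
contact_force: [-12.4, -7.7, 12.2]
opening: 0.154
```

Run:
```python
from h import *
s=get_state();print(s['eef_pos'],s['contact_force'],s['opening'])
for c in ['top','scene']:
    im=snap(c,'h'+c)
    print(rect(im,c,.012,proj(c,(.577,-.025,.01)),*COL['blue'],r=15), rect(im,c,.072,proj(c,(.735,-.016,.072)),*COL['ply']))
im=cv2.imread('pics/htop.png');c=proj('top',(.62,-.02,.02)).astype(int)
cv2.imwrite('pics/c7.png',cv2.resize(im[c[1]-60:c[1]+60,c[0]-80:c[0]+80],None,fx=5,fy=5,interpolation=cv2.INTER_CUBIC))
```

```text
[ 0.47809001 -0.03294084  0.04939141] [-12.40303469  -7.69768827  12.22836009] 0.15363670375950036
{'c': array([575.8, -28.6]), 'm': array([590. , -26.4]), 'L': 247, 'W': 129, 'yaw': -86.9} {'c': array([735.8, -15.7]), 'm': array([729.2, -24.1]), 'L': 311, 'W': 162, 'yaw': -86.7}
{'c': array([573.3, -28.2]), 'm': array([577.9, -11.7]), 'L': 248, 'W': 124, 'yaw': -86.7} {'c': array([735.3, -17. ]), 'm': array([732.6, -12.5]), 'L': 316, 'W': 171, 'yaw': -86.8}
```

View pics/c7.png

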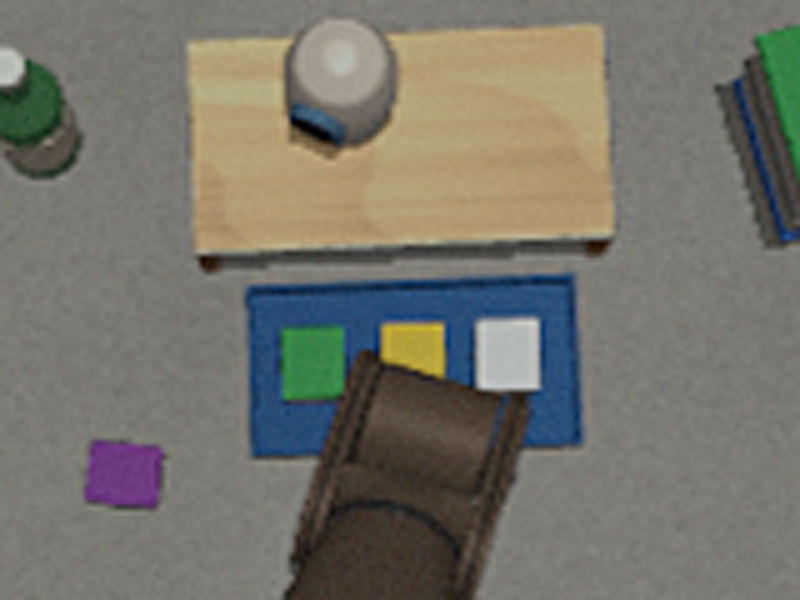

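The crop shows the tray square to the riser: front edge at row ~282, riser front edge at row ~248, margin on both sides, tubs upright. I'll slide it in.

Call:
{"fn": "servo_tool", "kwargs": {
  "deltas": [
    [[0.06,0.01,0,0],[0.14,0.015,0,0],[0.22,0.02,0,0],[0.31,0.03,0,0],[0.4,0.035,0,0]]
  ]
}}

```text
time: 41.25
eef_pos: [0.5155, -0.028, 0.0493]
tcp_rot: [0.483, 0.517, -0.489, 0.511]
contact_force: [-20.2, -0.8, 19.9]
opening: 0.154
```

Call:
{"fn": "servo_tool", "kwargs": {
  "deltas": [
    [[0.08,0.01,0,0],[0.16,0.015,0,0],[0.24,0.02,0,0],[0.32,0.025,0,0],[0.4,0.03,0,0]]
  ]
}}

```text
time: 41.75
eef_pos: [0.5556, -0.025, 0.0493]
tcp_rot: [0.483, 0.517, -0.489, 0.511]
contact_force: [-16.9, -0.4, 17.3]
opening: 0.156
```

Call:
{"fn": "servo_tool", "kwargs": {
  "deltas": [
    [[0.08,0.01,0,0],[0.16,0.015,0,0],[0.24,0.02,0,0],[0.32,0.025,0,0],[0.38,0.03,0,0]]
  ]
}}

```text
time: 42.25
eef_pos: [0.5941, -0.0222, 0.0493]
tcp_rot: [0.483, 0.516, -0.489, 0.511]
contact_force: [-17.2, -1.3, 15.5]
opening: 0.156
```

Run:
```python
from h import *
s=get_state();print(s['eef_pos'],s['contact_force'],s['opening'])
im=snap('scene','k');c=proj('scene',(.66,-.02,.04)).astype(int)
cv2.imwrite('pics/c8.png',cv2.resize(im[c[1]-70:c[1]+70,c[0]-90:c[0]+90],None,fx=4,fy=4,interpolation=cv2.INTER_CUBIC))
```

```text
[ 0.59411654 -0.02215804  0.04934325] [-17.22226343  -1.34845812  15.4694761 ] 0.1564915648562474
```

View pics/c8.png

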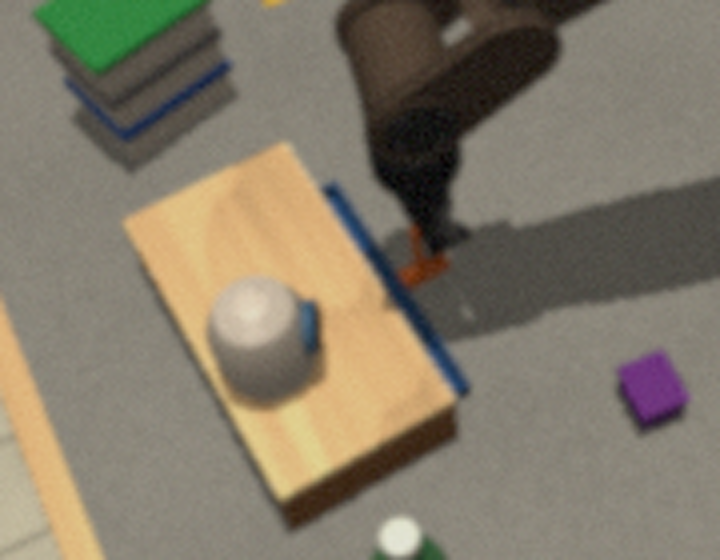

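Call:
{"fn": "servo_tool", "kwargs": {
  "deltas": [
    [[0.06,0.003,0,0],[0.12,0.006,0,0],[0.18,0.01,0,0],[0.24,0.013,0,0],[0.28,0.015,0,0]]
  ]
}}

```text
time: 42.8
eef_pos: [0.6221, -0.0206, 0.0494]
tcp_rot: [0.483, 0.516, -0.489, 0.511]
contact_force: [-15.9, -0.5, 14.7]
opening: 0.16
```

Call:
{"fn": "servo_tool", "kwargs": {
  "deltas": [
    [[0.01,0,0,0],[0.02,0,0,0],[0.03,0,0,0],[0.04,0,0,0],[0.05,0,0,0]]
  ]
}}

```text
time: 43.3
eef_pos: [0.6268, -0.0205, 0.0494]
tcp_rot: [0.483, 0.516, -0.489, 0.511]
contact_force: [-15.3, -0.0, 13.3]
opening: 0.159
```

Call:
{"fn": "servo_tool", "kwargs": {
  "deltas": [
    [[0.01,0,0,0],[0.02,0,0,0],[0.03,0,0,0],[0.03,0,0,0],[0.03,0,0,0]]
  ]
}}

```text
time: 43.8
eef_pos: [0.6297, -0.0205, 0.0494]
tcp_rot: [0.483, 0.516, -0.489, 0.511]
contact_force: [-15.0, -1.3, 13.8]
opening: 0.154
```

Call:
{"fn": "servo_tool", "kwargs": {
  "deltas": [
    [[0.01,0,0,0],[0.02,0,0,0],[0.03,0,0,0],[0.03,0,0,0],[0.03,0,0,0]]
  ]
}}

```text
time: 44.3
eef_pos: [0.6298, -0.0205, 0.0493]
tcp_rot: [0.481, 0.519, -0.49, 0.509]
contact_force: [-24.4, -1.7, 20.4]
opening: 0.157
```

Run:
```python
from h import *
s=get_state();print(s['eef_pos'],s['contact_force'],s['opening'])
im=snap('scene','k2');c=proj('scene',(.66,-.02,.04)).astype(int)
cv2.imwrite('pics/c9.png',cv2.resize(im[c[1]-70:c[1]+70,c[0]-90:c[0]+90],None,fx=4,fy=4,interpolation=cv2.INTER_CUBIC))
```

```text
[ 0.62981259 -0.02054524  0.04932417] [-24.36453821  -1.65505376  20.35473197] 0.15686795692723343
```

View pics/c9.png

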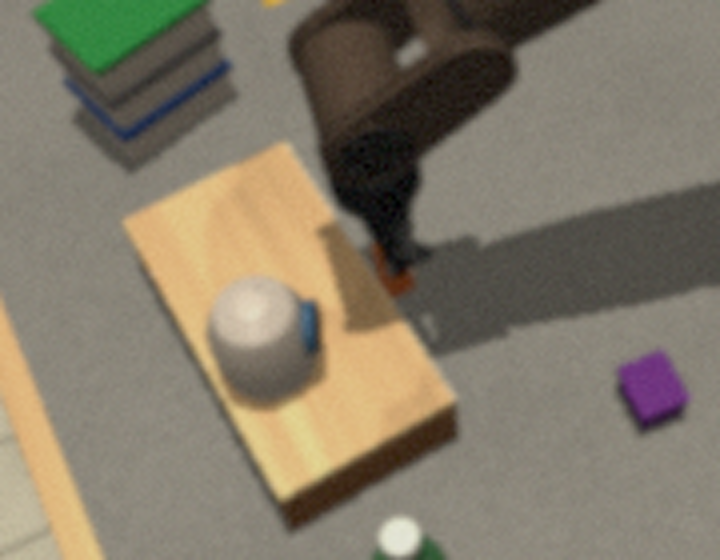

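The TCP stopped at x=0.630, the predicted home, with force rising, so the tray is against the rail. I'll unload, release, lift and retreat.

Call:
{"fn": "servo_tool", "kwargs": {
  "deltas": [
    [[-0.02,0,0,0],[-0.04,0,0,0],[-0.04,0,0,0],[-0.04,0,0,0],[-0.04,0,0,0]]
  ]
}}

```text
time: 44.85
eef_pos: [0.63, -0.0206, 0.0494]
tcp_rot: [0.484, 0.515, -0.488, 0.512]
contact_force: [-8.5, -0.3, 9.7]
opening: 0.156
```

Call:
{"fn": "servo_tool", "kwargs": {
  "deltas": [
    [[0,0,0,0],[0,0,0,0],[0,0,0,0],[0,0,0,0],[0,0,0,0]]
  ],
  "claw": -0.1
}}

```text
time: 45.35
eef_pos: [0.6323, -0.0201, 0.0481]
tcp_rot: [0.486, 0.514, -0.486, 0.514]
contact_force: [-0.1, -1.2, 0.7]
opening: 0.453
```

Call:
{"fn": "servo_tool", "kwargs": {
  "deltas": [
    [[0,0,0.1,0],[0,0,0.3,0],[0,0,0.5,0],[0,0,0.75,0],[0,0,1.0,0]]
  ]
}}

```text
time: 45.85
eef_pos: [0.6322, -0.0201, 0.1499]
tcp_rot: [0.486, 0.514, -0.486, 0.514]
contact_force: [0.5, 0.0, -0.2]
opening: 0.447
```

Call:
{"fn": "servo_tool", "kwargs": {
  "deltas": [
    [[-0.2,0.1,0.1,0],[-0.4,0.2,0.2,0],[-0.6,0.3,0.3,0],[-0.8,0.4,0.4,0],[-1.0,0.5,0.4,0]]
  ]
}}

```text
time: 46.35
eef_pos: [0.5326, 0.0301, 0.1911]
tcp_rot: [0.487, 0.512, -0.485, 0.515]
contact_force: [0.7, -0.2, 0.1]
opening: 0.452
```

Call:
{"fn": "servo_tool", "kwargs": {
  "deltas": [
    [[-0.1,0.2,0,0],[-0.2,0.4,0,0],[-0.3,0.6,0,0],[-0.4,0.8,0,0],[-0.5,1.0,0,0]]
  ]
}}

```text
time: 46.85
eef_pos: [0.4819, 0.1306, 0.1893]
tcp_rot: [0.486, 0.513, -0.486, 0.514]
contact_force: [0.3, 1.1, 0.1]
opening: 0.45
```

Run:
```python
from h import *
s=get_state();print(s['eef_pos'],s['contact_force'],s['opening'])
for c in ['top','scene']:
    im=snap(c,'z'+c)
    print(c,'grip',rect(im,c,.075,proj(c,(.63,-.022,.07)),*COL['orange']),'rail/blue',rect(im,c,.02,proj(c,(.66,-.02,.02)),*COL['blue'],r=20))
    print('pin',rect(im,c,.02,proj(c,(.48,-.405,.02)),*COL['wood']))
    print([(n,[d['at'].round(3).tolist() if hasattr(d['at'],'round') else d['at'] for d in recognise(c,n)][:1]) for n in ['tray_grip','pin','spatula','mug','jar','box_stack','oil_bottle','salt_pig']])
a=cv2.imread('pics/zscene.png');b=cv2.imread('pics/ztop.png')
c=proj('scene',(.66,-.02,.04)).astype(int); d=proj('top',(.66,-.15,.04)).astype(int)
f=lambda im,c:cv2.resize(im[c[1]-60:c[1]+60,c[0]-80:c[0]+80],None,fx=2.5,fy=2.5,interpolation=cv2.INTER_CUBIC)
d[1]+=20
cv2.imwrite('pics/c10.png',np.hstack([cv2.resize(a[c[1]-60:c[1]+60,c[0]-80:c[0]+80],(400,400)),cv2.resize(b[d[1]-60:d[1]+60,d[0]-60:d[0]+60],(400,400),interpolation=cv2.INTER_CUBIC)]))
```

```text
[0.48193926 0.13061981 0.18927447] [0.33405777 1.0820919  0.08049754] 0.4495734819904839
top grip {'c': array([630.6, -20.7]), 'm': array([631. , -21.7]), 'L': 26, 'W': 11, 'yaw': 0.7} rail/blue None
pin {'c': array([ 478.4, -404.5]), 'm': array([ 478.3, -404.7]), 'L': 240, 'W': 40, 'yaw': -5.2}
[('tray_grip', [[0.6624, -0.0206, 0.0196]]), ('pin', [[0.4724, -0.4004, 0.0332]]), ('spatula', [[0.4952, 0.6047, 0.0448]]), ('mug', [[0.4986, 0.6024, 0.0459]]), ('jar', [[0.6261, -0.5039, 0.0887]]), ('box_stack', [[0.7377, -0.32, 0.151]]), ('oil_bottle', [[0.7304, 0.2527, 0.1233]]), ('salt_pig', [[0.7531, 0.0253, 0.1553]])]
scene grip None rail/blue None
pin {'c': array([ 476.9, -402.6]), 'm': array([ 479.2, -404.5]), 'L': 240, 'W': 65, 'yaw': -3.8}
[('tray_grip', [[0.6309, -0.0141, 0.0573]]), ('pin', [[0.4833, -0.3903, 0.0331]]), ('spatula', [[0.4664, -0.5357, 0.0029]]), ('mug', [[0.4817, 0.5964, 0.0378]]), ('jar', [[0.6346, -0.486, 0.0653]]), ('box_stack', [[0.7483, -0.2959, 0.1301]]), ('oil_bottle', [[0.4664, -0.5331, 0.004]]), ('salt_pig', [[0.7647, 0.0501, 0.1515]])]
```

View pics/c10.png

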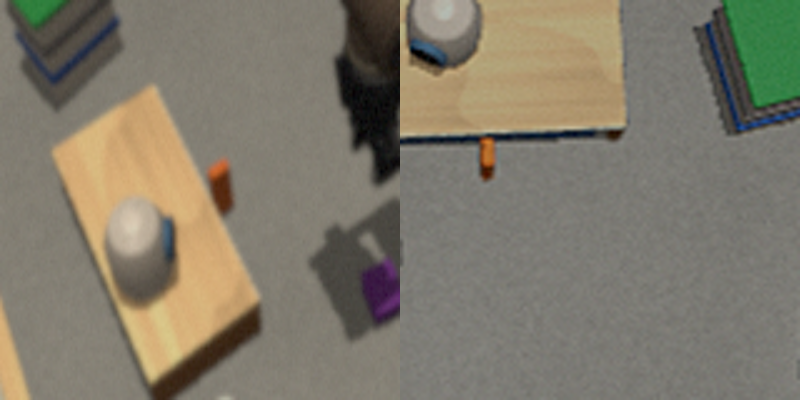

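```bash
python3 -c "from plant import sign_off; print(sign_off())"
```

```text
the job is handed in; nothing more can be done
None
```

I handed the job in at about 47 s of the 210 s; no verdict is reported.

**Tubs:** The three tubs present (white, yellow, green; no red one at the start) stood upright in the tray before it moved. I left the pink and purple look-alikes alone.

**Tray:** I slid it by its grip until it stopped against the rail. The grip point stopped at x 0.630 m, where I had predicted home, and the force rose there. A picture afterwards put the grip at 0.631 m. The readings showed no sign of a board strike.

**Pin:** It lies about 2 mm off the strip's centre line, a few millimetres from its middle lengthwise, and about 4° off parallel.

**Robot:** It is clear of everything.

**Problems and limits of the checks:**
- **First push on the pin:** The fingers rode up onto it and pressed at up to about 100 N at the wrist (limit 120 N). I lifted off, pushed lower with the gripper half open, and it rolled cleanly. By the picture afterwards, it stayed on the shelf.
- **Tubs under the riser:** They cannot be seen there. The last picture of them was with the tray lined up just in front of the riser, and they were upright.
- **Bystanders:** In the top view the mug, jar, box stack, oil bottle and salt pig read within about 5 mm of their start. The spatula was misread there but read within a few millimetres of its start in the scene view. The scene view's other bystander readings were up to about 30 mm off the top view's or plainly wrong. It had no start readings for these to compare with.

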